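# Zero the rice scale with the pail on it

### The arm

A 6-joint arm with a two-finger parallel gripper is mounted at the origin on the work surface. World frame = base frame: x ahead of the robot, y to its left, z up, the work surface at z = 0. Lengths are in mm, angles in rad, forces in N, time in s.
With the tool pointing down it reaches from about 350 to 875 mm from the base axis. Payload 15.5 kg.
Tool frame: the origin (TCP) lies on the centre line of the jaws, within the pads' length; the fingertips stand 19 mm ahead of it and the grasp point (between the pads) is the TCP; z points along the fingers, y is the line along which they close (so a half turn about z gives the same grasp; the last joint's range is limited). The gripper opens to 85 mm and grips with 20 to 120 N. Pads are 22 mm wide; open, the fingers measure 114 mm over their backs; the gripper's body (76 mm by 85 mm) begins 54 mm behind the grasp point. The pads swing forward as they close: fully open they stand 13 mm farther back than shut.
Start: joints at [1.008, 0.494, 1.345, -0, 1.302, -0.096], TCP at [281.823, 557.855, 250.277] pointing down, gripper open.
Joint ranges: [-2.91, 2.91], [-0.82, 2.16], [0.22, 2.67], [-1.22, 4.37], [0.12, 2.79], [-3.08, 3.08]. Speed limits (rad/s): [1.89, 1.89, 2.57, 3.01, 3.01, 3.01].

### API

Orientations are given as a unit quaternion [x, y, z, w].
In Python, from cell import arm gives the robot as it stands.
- The arm moves only by the tool carry_out, never from a script. Its argument "targets" is a list of rows, each a list of 7 numbers: the shift along the tool's x, y, z as a fraction of full scale, then the turn, a rotation vector about the tool's x, y, z as a fraction of full scale, then the opening in per cent of the stroke, from 0 (shut) to 100 (fully open). A call has 1 to 20 rows; each row is the pose to reach, as a shift and turn from the pose commanded when the call began, along the tool's axes at that moment; what a row does not reach only later rows make up. Full scale, the value 1, is 0.1 m for a shift and 30 degrees for a turn. A row lasts 1/8 s, in which the tool goes at most 62.5 mm and 10.7 degrees, less where a joint would pass 70% of its speed; a pose out of reach is approached as far as the arm can. A call with a number of a shift or a turn outside -1 to 1 is refused whole. A call with a gripper value outside its range is refused whole. The fingers move at their own pace and stop on an object; "force" is the grip in N (left out, the last holds). Time passes only in rows, so rows that repeat a pose let the fingers close. It gives the time, the measured TCP pose, the force, the opening and the grip force at its end, in the units of the state.
- arm.read_state(): the state, without advancing time (a new reading comes with each control period).
- arm.grab_frame(name): name is "scene" or "top" or "wrist"; returns (picture, depth): 420x560x3 uint8, red, green, blue; 420x560 float32, mm along the optical axis (not along the pixel's ray), 0 where there is no reading.
- arm.camera_info(name): a dict with "mtx" (3x3 intrinsics, pixels), "cam_to_world" (4x4, takes a point from camera to world coordinates). Camera axes: x right, y up, looking along -z (the intrinsics and any distortion apply to the point x, -y, -z); pixel columns grow to the right and rows downward; lengths in mm; the calibration is good to about 2 mm. A picture is of the moment at which its call begins: read the wrist's pose just before it. camera_info takes no time and is no camera call; for the wrist camera it gives the pose at the moment of the call.
- arm.sign_off(): hands the job in; it is judged then, once.
The state is a dict: "time": time; "q": joint angles; "dq": joint speeds; "joint_efforts": joint torques, N m; "position": TCP position; "ee_rot": TCP orientation; "contact_force": force on the tool from outside, world axes, zero at the start; "torque": the same for the moment, N m; "grip_width": opening from 0.0 (shut) to 1.0 (fully open); "gripper_force": force on a finger pad.
Only numpy, scipy, OpenCV 4.12 (cv2) and the standard library are available. Lean on these libraries where they do the work, as an engineer would, in place of code of your own. Each camera call takes 0.05 s, during which the arm holds its last target. There are 200 camera calls.

### The job

Get the rice scale ready for portioning: press its round key fully down and let it come up, then its square key. Next lift the measuring pail up and off its hook and set it down gently, upright, in the middle of the pan, and let go of it; only then press the bar key to zero the scale. Hold each key down for a moment, press one key at a time, leave the cross key alone, and leave the other tableware where it is.

Things in the scene. Friction and masses are not known exactly. Their poses are not given: they have to be found in the camera images.
- scale: steel portion scale, fixed to the table, 260 (x) x 280 (y) mm. Origin: centre of its underside, on the table. Its front part (its -x side, facing the robot) is a flat key deck; behind it stands the pan
- key_deck (a point): middle of the row of four keys, on the deck 50 mm above the table, 90 mm in front (-x) of the scale's origin; axes of the scale. Keys sit at y = -99, -33, +33, +99 mm from here, in any order. Each is a white plastic cap in a black module 58 x 60 x 10 mm; cap tops stand 24 mm above the deck (74 mm above the table), 14 mm above their modules
- pan (a point): centre of the top face of the scale's pan, a plain aluminium plate 160 x 160 mm, 75 mm above the table; 45 mm behind (+x) the scale's origin; axes of the scale
- key_round_top (a point): centre of the top face of the round key (on): a disc 40 mm across; moves with the key, z up
- key_round (a joint): travel of the round key: 0 = up, 0.006 m = fully down; it springs back. It takes 1.5 N to start it and 5 N to hold it fully down, where it meets a hard stop
- key_square_top (a point): centre of the top face of the square key (unit): 38 x 38 mm; moves with the key, z up
- key_square (a joint): travel of the square key: 0 = up, 0.006 m = fully down; it springs back. It takes 1.5 N to start it and 5 N to hold it fully down, where it meets a hard stop
- key_bar_top (a point): centre of the top face of the bar key (zero): a single straight bar 53 mm long (along y of the scale) and 18 mm wide; moves with the key, z up
- key_bar (a joint): travel of the bar key: 0 = up, 0.006 m = fully down; it springs back. It takes 1.5 N to start it and 5 N to hold it fully down, where it meets a hard stop
- key_cross_top (a point): centre of the top face of the cross key (off): two crossed bars 46 mm long, 13 mm wide; not to be pressed; moves with the key, z up
- key_cross (a joint): travel of the cross key: 0 = up, 0.006 m = fully down; it springs back. It takes 1.5 N to start it and 5 N to hold it fully down, where it meets a hard stop
- hook: dark steel hook stand, fixed to the table, left or right of the scale; origin: centre of its round foot (100 mm across), on the table. Post 16 mm thick, 213 mm tall; a level arm 10 mm thick, its axis 201 mm above the table, runs from the post along the stand's -x (roughly towards the robot) to an upturned tip
- hook_tip (a point): end of the hook, 97 mm from the post along the stand's -x; its topmost point, 5 mm above this point, is 18 mm above the top of the arm
- pail: steel measuring pail, 0.21 to 0.42 kg; origin: centre of its underside, z up. Cup 80 mm wide at the rim, 68 mm at the foot, 75 mm tall. A rigid upright bail of 8 mm rod, 92 mm wide, lies in its y-z plane; its level crossbar (along y, axis at z = 155 mm) rests across the hook's arm, 58 to 68 mm in front of the post, the foot 55 mm above the table, its x along the stand's x
- pail_grip (a point): grip point in the dark wooden block on top of the pail's bail, 186 mm above the foot; axes of the pail. The block is 26 mm (y) x 36 mm (x), from 158 to 205 mm above the foot. Take it from above, fingers closing along y. To come off, lift the pail 25 to 60 mm (more, and its rim meets the arm), then move it along the stand's -x at least 100 mm before turning aside
- rice_bowl: bystander: blue glazed rice bowl, 130 mm wide, 65 mm high, on the other side of the scale from the hook; origin: centre of its underside
- soup_bowl: bystander: dark wooden soup bowl, 112 mm wide, 65 mm high, in front of the scale; origin: centre of its underside
- side_dish: bystander: small blue dish with a spout, 110 mm wide, 42 mm high, in front of the scale; origin: centre of its underside
- tea_cup: bystander: white tea cup, 72 mm wide, 75 mm high, behind the scale; origin: centre of its underside
- sauce: bystander: brown glass sauce bottle, 56 mm wide, 140 mm high, behind the scale; origin: centre of its underside
- chopstick_case: bystander: flat wooden case, 60 x 200 x 30 mm, behind the scale; origin: centre of its underside
- paddle: bystander: rice spatula lying on the table, 200 mm long, at the right; origin: a point on its underside
There are look-alikes about, which are no part of the job. What is shaped like the pail but purple is not meant.

How it is judged (in metres and radians):
On the way, in this order (a step that is already met when the one before it is completed fails the run):
1. the round key is pressed down (more than 4.5 of 6 mm) (value of joint key_round above 0.0045 m), for 0.1 s.
2. the round key is up again and the square key is pressed down (more than 4.5 mm) (value of joint key_round below 0.0015 m and value of joint key_square above 0.0045 m), for 0.1 s.
3. the pail stands upright on the pan, its centre within 45 mm of the pan's centre, and the fingers have let go of it (horizontal distance between pail and pan below 0.045 m and z of pail in the frame of pan between -0.006 and 0.008 m and angle between pail's own z axis and vertical below 0.12 rad and contact force between pail and scale above 0.8 N and contact force between the fingers and pail below 0.1 N), for 0.2 s.
4. with the pail standing free on the pan, the bar key is pressed down (more than 4.5 mm) (all of step 3 and value of joint key_bar above 0.0045 m), for 0.1 s.
At the end, for the whole second after the job is handed in: The pail stands still and upright (within 0.12 rad) on the pan, its centre within 45 mm of the pan's centre, and all four keys are up (within 1.5 mm) (horizontal distance between pail and pan below 0.045 m and z of pail in the frame of pan between -0.006 and 0.008 m and angle between pail's own z axis and vertical below 0.12 rad and contact force between pail and scale above 0.8 N and linear speed of pail below 0.02 m/s and value of joint each of key_round, key_square, key_bar, key_cross below 0.0015 m); the robot touches nothing.
It fails at once if the cross key is pressed (more than 3 mm) (value of joint key_cross above 0.003 m).
It fails at once if two keys are down at once (more than 3 mm each) (value of joint each of key_round, key_square above 0.003 m or value of joint each of key_round, key_bar above 0.003 m or value of joint each of key_square, key_bar above 0.003 m).
It fails at once if the bar key is pressed (more than 3 mm) while the pail is not on the pan (value of joint key_bar above 0.003 m and horizontal distance between pail and pan above 0.08 m).
It fails at once if the pail is dropped (falls free at more than 0.5 m/s, about 13 mm) (linear speed of pail above 0.5 m/s and contact force between the fingers and pail below 0.1 N).
It fails at once if a bystander (bowl, dish, cup, bottle, case or spatula) is moved by more than 30 mm (distance of any of rice_bowl, soup_bowl, side_dish, tea_cup, sauce, chopstick_case, paddle from where it was at the start of the episode above 0.03 m).
It also fails if it takes over 69 s, if anything falls off the work surface, if the arm or the gripper's body presses on something with over 40 N, if the wrist force passes 120 N, or if a joint passes its speed limit or range.

## Working session

There is one attempt and no reset: what is moved stays moved. The work goes in short steps, Python scripts to look and compute and a tool call to move; the robot and the scene stay as the last step left them, time stands still between calls to the robot, and variables do not carry over. Pictures are saved under pics/ and viewed, at most 10 in all, crops included, and the job is handed in when it is done.

Besides the shell and the picture viewer there is one more tool, called after ">>>" as name(argument=value, ...) on one line, values as JSON. carry_out: Moves the arm, as the interface text tells. Shift numbers are shares of 0.1 m and turn numbers shares of 30 degrees, none past 1 either way. Its arguments: {"type":"object","properties":{"targets":{"type":"array","items":{"type":"array","items":{"type":"number"}}},"force":{"type":"number"}},"required":["targets"]}

```bash
ls; mkdir -p pics
cat > h.py <<'E'
import numpy as np, cv2
from cell import arm
from scipy.spatial.transform import Rotation as R
def grab(n):
    i=arm.camera_info(n); p,d=arm.grab_frame(n)
    K=np.array(i["mtx"]);T=np.array(i["cam_to_world"])
    v,u=np.mgrid[:d.shape[0],:d.shape[1]]
    pc=np.stack([(u-K[0,2])/K[0,0]*d,-(v-K[1,2])/K[1,1]*d,-d],-1)
    W=pc@T[:3,:3].T+T[:3,3]; W[d==0]=np.nan
    return p,d,W
def save(n,p): cv2.imwrite(f"pics/{n}.png",p[:,:,::-1])
def rel(target,rotz=0):
    "shift in tool axes, in units of 0.1 m"
    s=arm.read_state(); r=R.from_quat(s["ee_rot"])
    return r.inv().apply(np.array(target)-s["position"])/100
E
python3 - <<'E'
from h import *
np.set_printoptions(precision=3,suppress=True)
s=arm.read_state(); print(s)
for n in("top","scene"):
    p,d,W=grab(n); save(n,p); np.save(n+".npy",W); i=arm.camera_info(n); print(n,i)
E
```

```text
pics
{'time': 0.0, 'q': array([ 1.008,  0.494,  1.346,  0.   ,  1.303, -0.095]), 'dq': array([ 0.   , -0.002,  0.   ,  0.   , -0.001, -0.001]), 'joint_efforts': array([  0.006, -88.217, -38.386,   0.   ,   0.01 ,  -0.   ]), 'position': array([281.626, 557.556, 249.669]), 'ee_rot': array([ 0.232,  0.973, -0.001, -0.   ]), 'contact_force': array([-0.353,  0.059, -0.019]), 'torque': array([-0.034,  0.011, -0.001]), 'gripper_force': 0.0, 'grip_width': 1.0003334803354216}
top {'mtx': array([[473.067,   0.   , 278.578],
       [  0.   , 473.067, 216.005],
       [  0.   ,   0.   ,   1.   ]]), 'cam_to_world': array([[  -0.019,    0.988,   -0.153,  357.198],
       [  -1.   ,   -0.021,   -0.011,  -54.339],
       [  -0.014,    0.152,    0.988, 1496.867],
       [   0.   ,    0.   ,    0.   ,    1.   ]])}
scene {'mtx': array([[496.99 ,   0.   , 281.146],
       [  0.   , 496.99 , 208.843],
       [  0.   ,   0.   ,   1.   ]]), 'cam_to_world': array([[   0.757,   -0.416,    0.505, 1287.707],
       [   0.654,    0.464,   -0.598, -925.649],
       [   0.014,    0.782,    0.623, 1073.825],
       [   0.   ,    0.   ,    0.   ,    1.   ]])}
```

View pics/top.png

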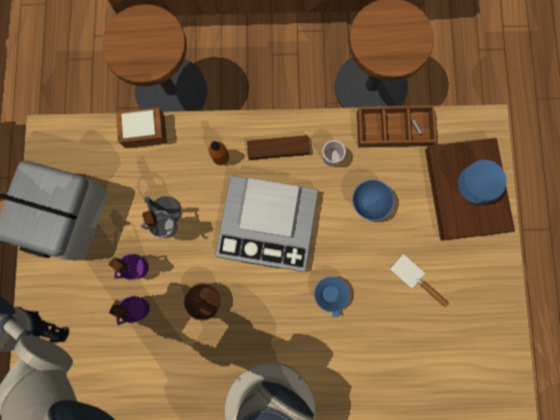

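View pics/scene.png

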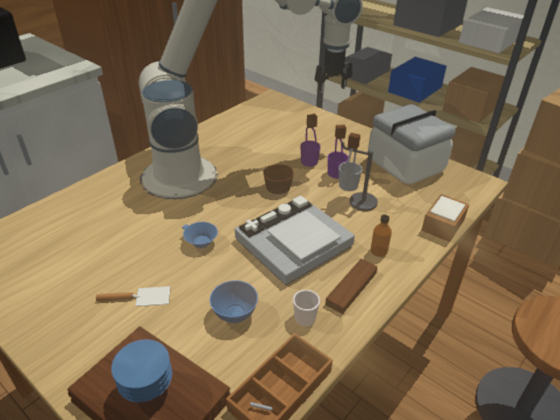

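Run:
```python
from h import *
np.set_printoptions(precision=1,suppress=True)
W=np.load("top.npy"); p=cv2.imread("pics/top.png")
Wz=W[...,2]
for n,(u,v) in dict(sq=(231,245),rd=(251,249),bar=(272,252),cr=(293,256),pan=(268,208)).items(): print(n,W[v,u])
# caps
def comp(m,lo=15):
    n,l,st,_=cv2.connectedComponentsWithStats(m.astype(np.uint8))
    for i in range(1,n):
        if st[i,4]>=lo: print(st[i],np.nanmean(W[l==i],0), np.nanstd(W[l==i],0))
m=(p.min(2)>150)&(Wz>60)&(Wz<85); m[:235]=0; m[275:]=0; m[:,:215]=0; m[:,320:]=0
print("caps");comp(m)
# pan
m=(Wz>68)&(Wz<90); mm=np.zeros_like(m); mm[170:240,230:305]=m[170:240,230:305]
pts=W[mm][:,:2].astype(np.float32); print("pan",cv2.minAreaRect(pts),np.nanmedian(Wz[mm]))
# blocks & hook: high points left area
m=(Wz>180)&(Wz<275); m[:, :100]=0;m[:,215:]=0;m[:180]=0; m[335:]=0
print("high");comp(m,5)
ys,xs=np.where(m&(np.arange(420)[:,None]<240))
for y,x in list(zip(ys,xs)): print(x,y,W[y,x],p[y,x])
cv2.imwrite("pics/crop.png",cv2.resize(p[180:335,90:220],None,fx=4.5,fy=3.8,interpolation=cv2.INTER_CUBIC)[:600])
```

```text
sq [491.  105.5  80.8]
rd [478.6  46.2  71. ]
bar [468.  -17.1  73. ]
cr [454.8 -80.   72.7]
pan [602.9  -7.2  72.1]
caps
[223 239  13  13 135] [492.  112.3  73.5] [10.1 10.2  3.1]
[245 243  12  12 119] [480.   47.6  73.6] [9.3 9.3 2.8]
[264 249  17   7  81] [467.8 -17.1  73.7] [ 4.9 14.1  3. ]
[287 249  14  14  82] [456. -82.  74.] [9.2 9.2 3.1]
pan ((605.7244873046875, -9.657295227050781), (159.94003295898438, 160.83836364746094), 79.28123474121094) 74.69128713959617
high
[140 197  31  38 350] [558.5 306.  230.4] [24.8 15.4 25.4]
[108 258  18  15 155] [431.5 406.4 201.6] [9.4 9.6 6.4]
[109 305  17  14 159] [306.  401.1 201.6] [ 8.8 10.   6.1]
146 197 [616.9 326.3 212.6] [72 82 93]
147 197 [617.4 324.4 209.8] [66 78 89]
145 198 [613.6 328.2 215.4] [77 81 87]
146 198 [613.9 326.  213.5] [75 76 77]
147 198 [615.  324.8 208. ] [75 74 76]
148 198 [614.8 321.8 208.8] [64 69 76]
149 198 [615.2 319.7 206.3] [58 76 92]
144 199 [611.1 331.3 214.1] [ 80  96 111]
145 199 [610.5 327.6 217. ] [78 78 79]
146 199 [610.9 325.6 214.4] [77 75 74]
147 199 [611.6 323.9 210.8] [75 74 74]
148 199 [611.2 
[... 12610 characters left out ...]
57 229 [527.6 295.6 206.3] [39 40 40]
154 230 [525.  304.  205.9] [63 63 63]
155 230 [524.3 299.8 211.1] [56 56 56]
156 230 [524.9 298.4 205.9] [38 37 39]
157 230 [524.4 294.7 209.5] [38 39 39]
154 231 [520.3 299.7 221. ] [72 71 73]
155 231 [520.3 297.1 220.5] [62 62 63]
156 231 [520.1 294.1 221.5] [43 42 43]
157 231 [521.3 294.1 211.6] [39 38 38]
154 232 [516.9 298.2 226.1] [67 68 69]
155 232 [517.  295.8 225.1] [64 64 64]
156 232 [517.7 294.7 219. ] [46 46 46]
157 232 [518.2 293.2 214.5] [41 39 41]
154 233 [514.7 299.4 221.8] [58 59 58]
155 233 [514.6 296.4 222.7] [55 55 54]
156 233 [514.7 294.  221.4] [44 44 45]
157 233 [516.2 294.8 208.3] [44 45 45]
155 234 [512.4 297.6 218.2] [52 55 55]
```

View pics/crop.png

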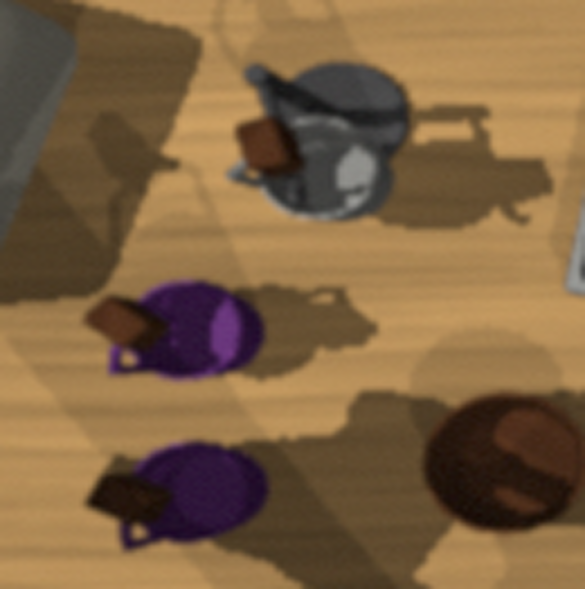

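The top view shows the square, round, bar and cross keys at about (229,245), (251,249), (272,252) and (294,256). The pan is at (268,208). The steel pail hangs at (165,215) with its block at (148,217), and the purple ones stand at (130,267) and (130,310). The scene view confirms this layout. The sizes check out: the pan measures 160x161 mm at z 75, the caps are at z 74 and the block top is at z 260.

The key positions are good enough, so I'm moving to the round key.

>>> carry_out(targets=[[0,0,-0.3,0,0,0,0],[-0.5,-0.45,-0.3,0,0,0,0],[-1,-0.9,-0.3,0,0,0,0],[-1,-0.9,-0.3,0,0,0,0],[-1,-0.9,-0.3,0,0,0,0]])

```text
time: 0.72
position: [330.8, 432.2, 280.3]
ee_rot: [0.232, 0.973, 0.0, -0.0]
contact_force: [0.1, -0.0, 0.5]
grip_width: 0.002
gripper_force: 0.0
```

>>> carry_out(targets=[[-0.5,-0.45,0,0,0,0,0],[-1,-0.9,0,0,0,0,0],[-1,-0.9,0,0,0,0,0],[-1,-0.9,0,0,0,0,0]])

```text
time: 1.23
position: [379.4, 307.7, 280.3]
ee_rot: [0.232, 0.973, 0.0, -0.0]
contact_force: [-0.9, -0.6, -1.1]
grip_width: -0.002
gripper_force: 0.0
```

>>> carry_out(targets=[[-0.5,-0.45,0,0,0,0,0],[-1,-0.9,0,0,0,0,0],[-1,-0.9,0,0,0,0,0],[-1,-0.9,0,0,0,0,0]])

```text
time: 1.72
position: [428.0, 182.6, 280.2]
ee_rot: [0.232, 0.973, 0.0, -0.0]
contact_force: [0.3, 0.1, 0.5]
grip_width: -0.003
gripper_force: 0.0
```

>>> carry_out(targets=[[-0.5,-0.45,0,0,0,0,0],[-1,-0.9,0,0,0,0,0],[-1,-0.9,0,0,0,0,0],[-1,-0.9,0,0,0,0,0],[-1,-0.9,0,0,0,0,0]])

```text
time: 2.35
position: [476.1, 58.0, 280.2]
ee_rot: [0.231, 0.973, 0.0, -0.0]
contact_force: [0.1, -0.1, 0.6]
grip_width: -0.001
gripper_force: 0.0
```

```bash
cat > r.py <<'E'
from h import *
import sys
np.set_printoptions(precision=3,suppress=True)
s=arm.read_state(); print(s["time"],s["position"],s["ee_rot"],s["contact_force"],s["grip_width"],s["gripper_force"],s["q"])
for a in sys.argv[1:]: print(a,rel(eval(a)))
E
python3 r.py [480,47.6,125] [492,112.3,125]
```

```text
2.35 [476.067  58.013 280.205] [ 0.231  0.973  0.    -0.   ] [ 0.07  -0.089  0.633] -0.0013351435448171187 0.0 [-0.004  0.257  1.648  0.     1.237 -1.109]
[480,47.6,125] [-0.083 -0.076  1.552]
[492,112.3,125] [0.101 0.556 1.552]
```

>>> carry_out(targets=[[-0.08,-0.08,0.5,0,0,0,0],[-0.08,-0.08,1,0,0,0,0],[-0.08,-0.08,1,0,0,0,0],[-0.08,-0.08,1,0,0,0,0]])

```text
time: 2.85
position: [480.6, 46.3, 181.8]
ee_rot: [0.231, 0.973, 0.0, 0.001]
contact_force: [0.4, -0.2, 0.0]
grip_width: 0.002
gripper_force: 0.0
```

>>> carry_out(targets=[[0,0,0.4,0,0,0,0],[0,0,0.7,0,0,0,0],[0,0,0.8,0,0,0,0],[0,0,0.8,0,0,0,0]])

```text
time: 3.35
position: [480.7, 45.6, 101.3]
ee_rot: [0.232, 0.973, 0.0, 0.001]
contact_force: [0.3, -0.5, -0.0]
grip_width: -0.001
gripper_force: 0.0
```

>>> carry_out(targets=[[0,0,0.03,0,0,0,0],[0,0,0.06,0,0,0,0],[0,0,0.09,0,0,0,0],[0,0,0.11,0,0,0,0],[0,0,0.12,0,0,0,0],[0,0,0.13,0,0,0,0],[0,0,0.13,0,0,0,0],[0,0,0.13,0,0,0,0],[0,0,0.13,0,0,0,0]])

```text
time: 4.47
position: [480.3, 45.4, 87.4]
ee_rot: [0.232, 0.973, 0.0, 0.0]
contact_force: [3.8, 0.7, 5.3]
grip_width: 0.0
gripper_force: 2.3
```

>>> carry_out(targets=[[0,0,0.01,0,0,0,0],[0,0,0.02,0,0,0,0],[0,0,0.02,0,0,0,0],[0,0,0.02,0,0,0,0]])

```text
time: 4.97
position: [480.5, 45.4, 86.5]
ee_rot: [0.232, 0.973, 0.0, 0.001]
contact_force: [-2.5, -0.5, 35.9]
grip_width: -0.005
gripper_force: 18.2
```

>>> carry_out(targets=[[0,0,-0.2,0,0,0,0],[0,0,-0.4,0,0,0,0],[0,0,-0.4,0,0,0,0],[0.2,0.65,-0.4,0,0,0,0],[0.2,0.65,-0.4,0,0,0,0],[0.2,0.65,-0.3,0,0,0,0],[0.2,0.65,-0.15,0,0,0,0],[0.2,0.65,-0.15,0,0,0,0]])

```text
time: 5.98
position: [490.4, 111.5, 98.6]
ee_rot: [0.232, 0.973, -0.001, -0.002]
contact_force: [-0.1, 0.3, 0.1]
grip_width: -0.001
gripper_force: 0.0
```

>>> carry_out(targets=[[0,0,0.03,0,0,0,0],[0,0,0.06,0,0,0,0],[0,0,0.09,0,0,0,0],[0,0,0.11,0,0,0,0],[0,0,0.12,0,0,0,0],[0,0,0.13,0,0,0,0],[0,0,0.14,0,0,0,0],[0,0,0.15,0,0,0,0],[0,0,0.15,0,0,0,0],[0,0,0.15,0,0,0,0]])

```text
time: 7.22
position: [491.8, 112.4, 86.5]
ee_rot: [0.232, 0.973, 0.0, 0.001]
contact_force: [-6.2, -4.3, 33.7]
grip_width: -0.004
gripper_force: 16.9
```

>>> carry_out(targets=[[0,0,-0.5,0,0,0,0],[0,0,-1,0,0,0,0],[0,0,-1,0,0,0,0]])

```text
time: 7.6
position: [493.1, 112.8, 188.4]
ee_rot: [0.232, 0.973, 0.001, 0.003]
contact_force: [0.2, -0.5, -1.2]
grip_width: -0.002
gripper_force: 0.0
```

>>> carry_out(targets=[[0,0,-0.5,0,0,0,0],[0,0,-1,0,0,-0.3,50],[0,0,-1,0,0,-0.6,100],[0,0,-1,0,0,-0.8,100],[0,0,-1,0,0,-0.8,100],[0,0,-1,0,0,-0.8,100]])

```text
time: 8.35
position: [491.3, 112.5, 284.7]
ee_rot: [0.026, 1.0, -0.0, -0.001]
contact_force: [-0.4, 1.0, -0.1]
grip_width: 0.998
gripper_force: 0.0
```

>>> carry_out(targets=[[0,0,-0.3,0,0,-0.3,100],[0,0,-0.3,0,0,-0.65,100],[0,0,-0.3,0,0,-0.65,100],[0,0,-0.3,0,0,-0.65,100]])

```text
time: 8.85
position: [491.3, 112.4, 314.8]
ee_rot: [-0.143, 0.99, 0.0, -0.0]
contact_force: [-0.1, 0.4, -0.2]
grip_width: 1.0
gripper_force: 0.0
```

```bash
python3 r.py [551,307,310]
```

```text
8.85 [491.272 112.44  314.821] [-0.143  0.99   0.    -0.   ] [-0.109  0.397 -0.236] 1.0002907977530602 0.0 [ 0.106  0.26   1.541  0.     1.342 -1.751]
[551,307,310] [-1.122  1.698  0.048]
```

>>> carry_out(targets=[[-0.3,0.45,0,0,0,0,100],[-0.56,0.85,0,0,0,0,100],[-0.56,0.85,0,0,0,0,100],[-0.56,0.85,0,0,0,0,100]])

```text
time: 9.35
position: [520.4, 209.7, 314.8]
ee_rot: [-0.144, 0.99, -0.0, -0.001]
contact_force: [0.6, 0.7, 0.1]
grip_width: 1.001
gripper_force: 0.0
```

>>> carry_out(targets=[[-0.3,0.45,0,0,0,0,100],[-0.56,0.85,0,0,0,0,100],[-0.56,0.85,0,0,0,0,100],[-0.56,0.85,0,0,0,0,100],[-0.56,0.85,0,0,0,0,100]])

```text
time: 9.98
position: [549.8, 306.1, 315.5]
ee_rot: [-0.144, 0.99, -0.0, -0.0]
contact_force: [0.2, 0.1, 1.0]
grip_width: 1.005
gripper_force: 0.0
```

```bash
python3 r.py [551,307,241]
python3 - <<'E'
from h import *
np.set_printoptions(precision=1,suppress=True)
p,d,W=grab("wrist"); save("w1",p)
m=(W[...,2]>250)&(W[...,2]<268)&(np.hypot(W[...,0]-551,W[...,1]-307)<40)
print(m.sum())
if m.sum()>20: print(cv2.minAreaRect(W[m][:,:2].astype(np.float32)),W[m].mean(0))
E
```

```text
9.975 [549.818 306.065 315.49 ] [-0.144  0.99  -0.    -0.   ] [0.179 0.113 1.004] 1.005008198517299 0.0 [ 0.413  0.448  1.241 -0.     1.452 -1.447]
[551,307,241] [-0.014  0.006  0.745]
2399
((552.1210327148438, 306.90167236328125), (36.001182556152344, 25.629899978637695), 17.834753036499023) [550.4 306.5 258.9]
```

View pics/w1.png

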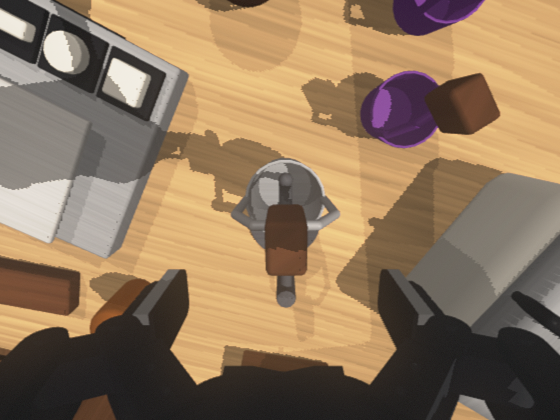

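The wrist view shows the steel pail's block at (286,240), centred between the open fingers. It measures 36x26 mm at (552,307), as it should. Descending to grip it.

>>> carry_out(targets=[[-0.02,0,0.3,0,0,-0.04,100],[-0.02,0,0.6,0,0,-0.04,100],[-0.02,0,0.74,0,0,-0.04,100],[-0.02,0,0.74,0,0,-0.04,100],[-0.02,0,0.74,0,0,-0.04,100],[-0.02,0,0.74,0,0,-0.04,0],[-0.02,0,0.74,0,0,-0.04,0],[-0.02,0,0.74,0,0,-0.04,0],[-0.02,0,0.74,0,0,-0.04,0],[-0.02,0,0.74,0,0,-0.04,0],[-0.02,0,0.74,0,0,-0.04,0],[-0.02,0,0.74,0,0,-0.04,0],[-0.02,0,0.74,0,0,-0.04,0]], force=60)

```text
time: 11.65
position: [551.9, 308.1, 241.4]
ee_rot: [-0.156, 0.988, 0.0, 0.0]
contact_force: [-0.2, 2.2, 5.3]
grip_width: 0.298
gripper_force: 60.9
```

```bash
python3 r.py
```

```text
11.65 [551.949 308.137 241.415] [-0.156  0.988  0.     0.   ] [-0.237  2.245  5.303] 0.29780250664591457 60.87868809700012 [ 0.415  0.512  1.338  0.     1.291 -1.469]
```

>>> carry_out(targets=[[0,0,-0.1,0,0,0,0],[0,0,-0.2,0,0,0,0],[0,0,-0.3,0,0,0,0],[0,0,-0.4,0,0,0,0],[0,0,-0.4,0,0,0,0],[0,0,-0.4,0,0,0,0]])

```text
time: 12.4
position: [551.7, 308.0, 281.0]
ee_rot: [-0.156, 0.988, -0.0, -0.0]
contact_force: [0.3, 0.3, -2.9]
grip_width: 0.294
gripper_force: 60.3
```

>>> carry_out(targets=[[0.15,0,0,0,0,0,0],[0.3,0,0,0,0,0,0],[0.5,0,0,0,0,0,0],[0.7,0,0,0,0,0,0],[0.9,0,0,0,0,0,0],[1,0,0,0,0,0,0],[1,0,0,0,0,0,0]])

```text
time: 13.28
position: [456.4, 277.2, 281.4]
ee_rot: [-0.156, 0.988, 0.0, 0.0]
contact_force: [-0.3, 0.2, -2.2]
grip_width: 0.298
gripper_force: 60.2
```

>>> carry_out(targets=[[0.2,0,0,0,0,0,0],[0.3,0,-0.1,0,0,0,0],[0.3,0,-0.3,0,0,0,0],[0.3,0,-0.5,0,0,0,0],[0.3,0,-0.6,0,0,0,0],[0.3,0,-0.6,0,0,0,0]])

```text
time: 14.02
position: [428.6, 268.3, 341.9]
ee_rot: [-0.156, 0.988, 0.0, 0.001]
contact_force: [-0.4, 0.4, -3.3]
grip_width: 0.298
gripper_force: 60.2
```

```bash
python3 r.py [605.7,-9.7,341] [605.7,-9.7,261]
python3 - <<'E'
from h import *
p,d,W=grab("scene"); save("s2",p[60:320,180:480])
E
```

```text
14.025 [428.626 268.291 341.877] [-0.156  0.988  0.     0.001] [-0.433  0.419 -3.254] 0.29824059059390373 60.243895053863525 [ 0.441  0.239  1.494  0.     1.408 -1.442]
[605.7,-9.7,341] [-0.831 -3.19   0.009]
[605.7,-9.7,261] [-0.83  -3.19   0.809]
```

View pics/s2.png

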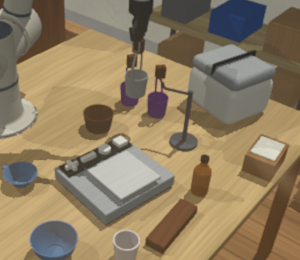

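The crop shows the pail held upright and clear of the hook at (135,80), with everything else in place. Carrying it to the pan.

>>> carry_out(targets=[[-0.05,-0.2,0,0,0,0,0],[-0.1,-0.4,0,0,0,0,0],[-0.15,-0.6,0,0,0,0,0],[-0.21,-0.8,0,0,0,0,0]])

```text
time: 14.58
position: [472.8, 197.7, 340.4]
ee_rot: [-0.156, 0.988, -0.0, -0.001]
contact_force: [0.2, 0.7, -2.5]
grip_width: 0.295
gripper_force: 60.2
```

>>> carry_out(targets=[[-0.08,-0.3,0,0,0,0,0],[-0.15,-0.6,0,0,0,0,0],[-0.21,-0.8,0,0,0,0,0]])

```text
time: 14.95
position: [517.7, 127.6, 340.5]
ee_rot: [-0.155, 0.988, -0.0, -0.001]
contact_force: [-0.3, 0.6, -2.3]
grip_width: 0.299
gripper_force: 60.2
```

>>> carry_out(targets=[[-0.08,-0.3,0,0,0,0,0],[-0.15,-0.6,0,0,0,0,0],[-0.21,-0.8,0,0,0,0,0]])

```text
time: 15.32
position: [562.4, 58.1, 340.8]
ee_rot: [-0.155, 0.988, 0.0, -0.0]
contact_force: [-0.2, -0.1, -2.2]
grip_width: 0.296
gripper_force: 60.2
```

>>> carry_out(targets=[[-0.08,-0.3,0,0,0,0,0],[-0.15,-0.5,0,0,0,0,0],[-0.2,-0.7,0,0,0,0,0],[-0.21,-0.8,0,0,0,0,0],[-0.21,-0.8,0,0,0,0,0],[-0.21,-0.8,0,0,0,0,0]])

```text
time: 16.08
position: [606.1, -10.1, 341.3]
ee_rot: [-0.156, 0.988, 0.0, -0.0]
contact_force: [-0.2, -0.0, -3.0]
grip_width: 0.296
gripper_force: 60.2
```

```bash
python3 r.py [605.7,-9.7,261]
python3 - <<'E'
from h import *
p,d,W=grab("scene"); save("s3",cv2.resize(p[100:300,200:400],None,fx=3,fy=3))
E
```

```text
16.075 [606.074 -10.051 341.33 ] [-0.156  0.988  0.    -0.   ] [-0.216 -0.047 -3.027] 0.29577697951762894 60.229185819625854 [-0.115  0.396  1.259  0.     1.487 -1.999]
[605.7,-9.7,261] [0.002 0.004 0.803]
```

View pics/s3.png

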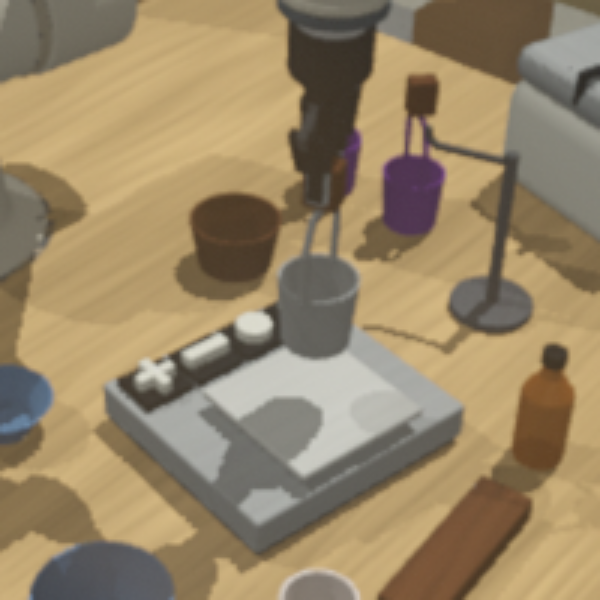

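The pail hangs upright over the pan at (318,310). Lowering it gently.

>>> carry_out(targets=[[0,0,0.2,0,0,0,0],[0,0,0.4,0,0,0,0],[0,0,0.6,0,0,0,0],[0,0,0.7,0,0,0,0],[0,0,0.74,0,0,0,0],[0,0,0.76,0,0,0,0],[0,0,0.77,0,0,0,0],[0,0,0.78,0,0,0,0],[0,0,0.79,0,0,0,0],[0,0,0.8,0,0,0,0],[0,0,0.8,0,0,0,0],[0,0,0.8,0,0,0,0]])

```text
time: 17.62
position: [606.6, -10.6, 262.0]
ee_rot: [-0.156, 0.988, -0.0, 0.0]
contact_force: [-1.7, 1.0, 5.6]
grip_width: 0.294
gripper_force: 61.4
```

>>> carry_out(targets=[[0,0,-0.005,0,0,0,32],[0,0,-0.005,0,0,0,40],[0,0,-0.005,0,0,0,60],[0,0,-0.005,0,0,0,80],[0,0,-0.005,0,0,0,80],[0,0,-0.1,0,0,0,80],[0,0,-0.3,0,0,0,80],[0,0,-0.6,0,0,0,80],[0,0,-1,0,0,0,80],[0,0,-1,0,0,0,80]])

```text
time: 18.88
position: [607.6, -10.7, 365.1]
ee_rot: [-0.156, 0.988, -0.001, 0.003]
contact_force: [0.4, -1.0, -0.0]
grip_width: 0.8
gripper_force: 0.0
```

```bash
python3 r.py [467.8,-17.1,360]
python3 - <<'E'
from h import *
np.set_printoptions(precision=1,suppress=True)
p,d,W=grab("wrist")
m=(W[...,2]>270)&(W[...,2]<288)&(np.hypot(W[...,0]-606,W[...,1]+10)<40)
print(m.sum(),cv2.minAreaRect(W[m][:,:2].astype(np.float32)),W[m].mean(0))
p,d,W=grab("scene"); save("s4",cv2.resize(p[100:300,200:400],None,fx=3,fy=3))
E
```

```text
18.875 [607.614 -10.716 365.13 ] [-0.156  0.988 -0.001  0.003] [ 0.421 -0.965 -0.011] 0.7997016270104452 0.0 [-0.116  0.381  1.219  0.     1.535 -1.999]
[467.8,-17.1,360] [1.35  0.369 0.043]
1876 ((607.2911987304688, -11.916929244995117), (35.79610824584961, 25.952978134155273), 17.487628936767578) [605.7 -12.5 279.3]
```

View pics/s4.png

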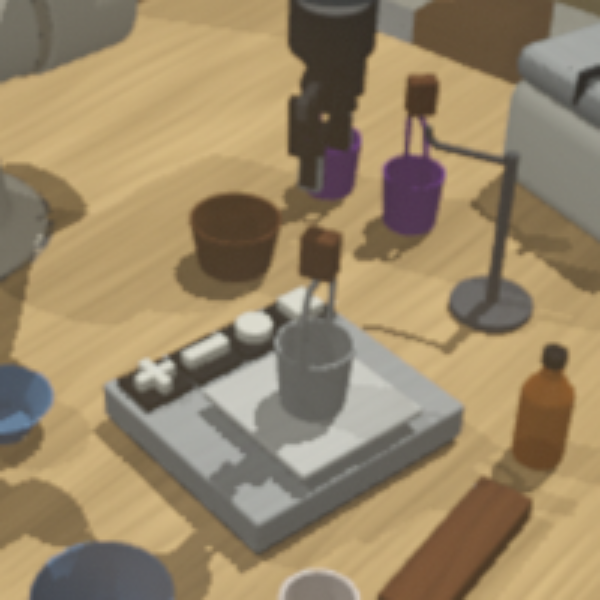

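The pail stands upright on the pan, with its foot at (315,400) in the crop and its block at (607,-12). The fingers are clear, so next is the bar key.

>>> carry_out(targets=[[0.4,0,0,0,0,0,80],[0.7,0.19,0,0,0,0,0],[0.7,0.19,0,0,0,0,0],[0.7,0.19,0,0,0,0,0]])

```text
time: 19.48
position: [534.2, -14.1, 360.9]
ee_rot: [-0.156, 0.988, 0.0, -0.0]
contact_force: [-0.1, -0.6, 0.5]
grip_width: 0.164
gripper_force: 0.0
```

>>> carry_out(targets=[[0.4,0.1,0,0,0,0,0],[0.65,0.18,0,0,0,0,0],[0.65,0.18,0,0,0,0,0],[0.65,0.18,0.4,0,0,0,0],[0.65,0.18,0.9,0,0,0,0],[0.65,0.18,0.9,0,0,0,0],[0.65,0.18,0.9,0,0,0,0]])

```text
time: 20.35
position: [467.9, -17.1, 272.6]
ee_rot: [-0.156, 0.988, -0.0, 0.001]
contact_force: [0.6, 0.3, 0.4]
grip_width: 0.002
gripper_force: 0.0
```

>>> carry_out(targets=[[0,0,0.4,0,0,0,0],[0,0,0.8,0,0,0,0],[0,0,0.8,0,0,0,0],[0,0,0.8,0,0,0,0],[0,0,0.8,0,0,0,0]])

```text
time: 20.98
position: [467.7, -17.1, 193.1]
ee_rot: [-0.156, 0.988, -0.001, 0.001]
contact_force: [0.2, 1.1, -0.1]
grip_width: -0.005
gripper_force: 0.0
```

```bash
python3 r.py [467.8,-17.1,100]
```

```text
20.975 [467.748 -17.082 193.102] [-0.156  0.988 -0.001  0.001] [ 0.199  1.139 -0.136] -0.004568465502030208 0.0 [-0.164  0.35   1.795 -0.     0.993 -2.047]
[467.8,-17.1,100] [0.002 0.001 0.931]
```

>>> carry_out(targets=[[0,0,0.4,0,0,0,0],[0,0,0.8,0,0,0,0],[0,0,0.93,0,0,0,0],[0,0,0.93,0,0,0,0]])

```text
time: 21.48
position: [466.9, -16.9, 98.7]
ee_rot: [-0.156, 0.988, 0.0, -0.0]
contact_force: [0.5, -0.7, 0.1]
grip_width: 0.003
gripper_force: 0.0
```

>>> carry_out(targets=[[0,0,0.03,0,0,0,0],[0,0,0.06,0,0,0,0],[0,0,0.09,0,0,0,0],[0,0,0.11,0,0,0,0],[0,0,0.12,0,0,0,0],[0,0,0.13,0,0,0,0],[0,0,0.14,0,0,0,0],[0,0,0.145,0,0,0,0],[0,0,0.145,0,0,0,0],[0,0,0.145,0,0,0,0]])

```text
time: 22.72
position: [467.4, -17.0, 86.0]
ee_rot: [-0.156, 0.988, -0.001, 0.002]
contact_force: [-8.9, 1.1, 64.9]
grip_width: 0.001
gripper_force: 32.2
```

>>> carry_out(targets=[[0,0,-0.1,0,0,0,0],[0,0,-0.5,0,0,0,0],[0,0,-1,0,0,0,0],[0,0,-1,0,0,0,0]])

```text
time: 23.22
position: [467.9, -17.1, 186.6]
ee_rot: [-0.156, 0.988, -0.001, 0.002]
contact_force: [0.6, -0.3, -0.6]
grip_width: -0.004
gripper_force: 0.0
```

>>> carry_out(targets=[[0,0,-0.5,0,0,0,0],[0,0,-1,0,0,0,0],[0,0,-1,0,0,0,0],[0,0,-1,0,0,0,0],[0,0,-1,0,0,0,0]])

```text
time: 23.85
position: [465.8, -16.8, 282.3]
ee_rot: [-0.156, 0.988, 0.0, -0.001]
contact_force: [-0.2, 0.5, -0.3]
grip_width: -0.004
gripper_force: 0.0
```

```bash
python3 r.py
python3 - <<'E'
from h import *
p,d,W=grab("scene"); save("s5",cv2.resize(p[100:300,200:400],None,fx=3,fy=3))
E
```

```text
23.85 [465.805 -16.774 282.317] [-0.156  0.988  0.    -0.001] [-0.214  0.51  -0.264] -0.004332290107608952 0.0 [-0.164  0.236  1.672  0.     1.237 -2.047]
```

View pics/s5.png

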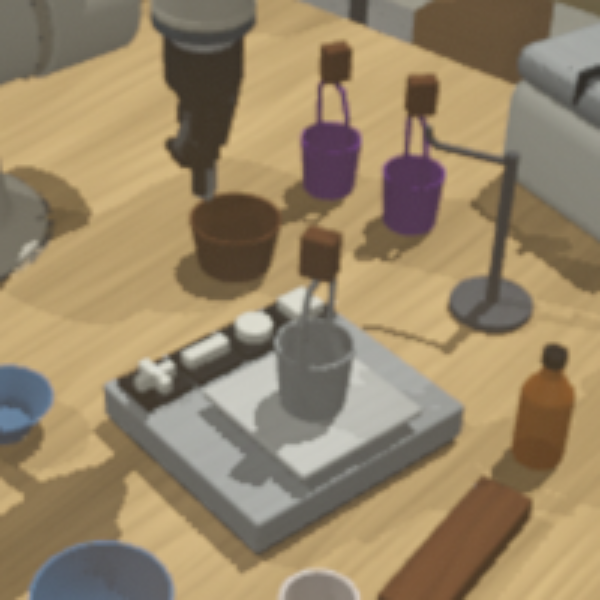

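The pail stands on the pan at (315,385), all the keys are up and the arm is clear. Handing in.

```bash
python3 -c "
from cell import arm
print(arm.sign_off())"
```

```text
the job is handed in; nothing more can be done
None
```

The job is handed in: I pressed the round key and then the square key, stood the pail upright within about 3 mm of the pan's centre and let go, then pressed the bar key, all in about 24 s; the sign-off gave no verdict.

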